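# Set up the mould pouring stand

## Robot

A 7-joint arm with a two-finger parallel gripper is mounted at the origin on the work surface. World frame = base frame: x ahead of the robot, y to its left, z up, the work surface at z = 0. Lengths are in m, angles in degrees, forces in N, time in s.
With the tool pointing down it reaches from about 0.425 to 0.875 m from the base axis. Payload 4.7 kg.
Tool frame: the origin (TCP) lies at the very end of the fingers, on their centre line; the grasp point (between the pads) lies 19 mm behind it; z points along the fingers, y is the line along which they close (so a half turn about z gives the same grasp; the last joint's range is limited). The gripper opens to 87 mm and grips with 3 to 60 N. Pads are 19 mm wide; open, the fingers measure 117 mm over their backs; the gripper's body (75 mm by 190 mm) begins 51 mm behind the grasp point.
Start: joints at [-74.88, 18.392, -4.016, 83.108, 1.295, 78.541, -3.26], TCP at [0.161, 0.63, 0.223] pointing down, gripper open.
Joint ranges: [-163.93, 163.93], [-17.29, 119.83], [-79.2, 71.16], [3.27, 140.29], [-89.18, 269.18], [5.43, 117.66], [-154.24, 154.24]. Speed limits (degrees/s): [147.25, 147.25, 180, 180, 180, 180, 180].

## Interface

Orientations are given as [roll, pitch, yaw] about the fixed x, y, z axes, in that order (R = Rz(yaw) Ry(pitch) Rx(roll)).
In Python, from cell import telemetry, cams, env gives the robot as it stands.
- The arm moves only by the tool arm_command, never from a script. Its argument "series" is text: rows parted by semicolons, each of 5 numbers parted by spaces: the shift along the tool's x, y, z in mm, then the turn about the tool's z in rad, then the closure in counts, from 0 (fully open) to 255 (shut). A call has 1 to 20 rows; each row shifts and turns the commanded pose from where the row before left it, along the tool's axes as they then stand; what a row does not reach is not made up. A row lasts 1/12 s, in which the tool goes at most 41.7 mm and 7.16 degrees, less where a joint would pass 70% of its speed; a pose out of reach is approached as far as the arm can. A call is refused whole if a number of a shift passes 41.7 or a number of a turn 0.125, either way. A call with a gripper value outside its range is refused whole. The fingers move at their own pace and stop on an object; "squeeze" is the grip in N (left out, the last holds). Time passes only in rows, so rows that do not move let the fingers close. It gives the time, the measured TCP pose, the force, the opening and the grip force at its end, in the units of the state.
- telemetry.get_obs(): the state, without advancing time (a new reading comes with each control period).
- cams.read_camera(name): name is "scene" or "top" or "wrist"; returns the picture (384x512x3 uint8, blue, green, red); there is no depth.
- cams.calibration(name): a dict with "K" (3x3 intrinsics, pixels), "dist" ([k1, k2, p1, p2, k3] as OpenCV has them; the pictures are not rectified), "origin" and "rotation" of the camera in the world; the wrist camera has in their place "hand_eye" (4x4, takes a point from camera to tool coordinates, whose origin is the TCP and whose axes are the flange's). Camera axes: x right, y down, z forward; pixel columns grow to the right and rows downward; lengths in m; the calibration is good to about 2 mm. A picture is of the moment at which its call begins: read the wrist's pose just before it. calibration takes no time and is no camera call.
- env.sign_off(): hands the job in; it is judged then, once.
The state is a dict: "time_s": time; "qpos": joint angles; "joint_velocities": joint speeds; "effort": joint torques, N m; "tool_pos": TCP position; "tool_rot": TCP orientation; "force": force on the tool from outside, world axes, zero at the start; "wrist_torque": the same for the moment, N m; "grip_width": finger opening in m; "grasp_force": force on a finger pad.
Only numpy, scipy, OpenCV 4.12 (cv2) and the standard library are available. Lean on these libraries where they do the work, as an engineer would, in place of code of your own. Each camera call takes 0.05 s, during which the arm holds its last target. There are 200 camera calls.

## Task

Get the plaster mould ready for pouring: swing the hasp off the staple so that the tilting cradle is free, and while the cradle still leans back on its buffers flip its kickstand down over centre until it is fully home. Then draw the cradle upright by its top bar until the kickstand's foot bears firmly on the base plate, and finish holding the bar there with the gripper, since the cradle tips back if it is let go. Leave the other things on the bench where they are.

Things in the scene. Friction and masses are not known exactly. Their poses are not given: they have to be found in the camera images.
- stand: Pouring stand: teal steel fixture bolted to the bench, base plate 360 x 290 x 10 mm, two bearing cheeks, at the rear two posts 250 mm tall with a cross tube and rubber buffers. Origin on the bench under the axle; x axis points to the rear posts (away from the robot), y left along the axle, z up. 'Stand' offsets below are in this frame.
- cradle: Tilting cradle: tube frame 240 mm wide carrying a white plaster mould 120 mm across. Origin on its axle, at stand (0, 0, 50) mm; y = axle, z up along its side tubes: leaning back 0.26 rad on the buffers at the start, vertical when upright. Weight (2.2 to 4.1 kg) lies behind the axle: it falls back unless held; at the bar 4 to 7 N parked, 1.5 to 3 N upright. The hasp locks it.
- bar_mid (a point): Middle of the cradle's top bar, its handle: steel tube 18 mm thick, 220 mm long along cradle y; at stand (130, 0, 248) mm parked, (75, 0, 275) mm upright, 237 mm from the axle. A staple 15 mm high stands on its middle; grip it 35 to 80 mm to either side. The mould's top is 50 mm lower, below and in front of it, the rear cross tube 50 mm behind it and lower.
- hasp (a joint): Steel hasp hinged on the rear cross tube: 0 = level, its slot over the staple (start); grows as its free end is lifted up and over to the rear, stop at 2.3 rad. Loose hinge: past about 1.7 rad it falls on open by itself, below 1.3 rad it falls shut. Off the staple, and counted as off, beyond 1.2 rad.
- hasp_tab (a point): Middle of the turned-up thumb tab at the hasp's free end, which points at the robot: tab 28 mm wide (along stand y), 26 mm high, 5 mm thick; this point is 13 mm above the leaf. Nothing beside it within 60 mm.
- hasp_hinge (a point): Hinge axis of the hasp, along stand y, at stand (165, 0, 262) mm; the tab's middle swings about it at 73 mm.
- kickstand (a joint): Kickstand on the cradle's front, a steel leg 158 mm long: 0 = folded, lying across the cradle (start); 1.92 = fully down, home on its stop a little past straight down. Turns about the cradle's x axis: the free end goes from the -y side down, then to +y. A spring keeps it folded up to dead centre (about 0.9 rad) and beyond that snaps it home; about 3 N at the peg pushes it over.
- kick_peg (a point): Middle of the steel peg (12 mm thick, 42 mm long, pointing at the robot) near the kickstand's free end, 128 mm from the pivot: the place to push the leg down from above.
- kick_pivot (a point): Pivot of the kickstand on its centre line, at cradle (-100, 85, 115) mm; folded, the leg runs from here along cradle -y, rising 0.14 rad. The peg's middle lies 28 mm further towards the robot (cradle -x) than this point.
- foot: Rubber foot on the kickstand's end, 22 mm thick (origin at the pivot; foot centre 147 mm along its own -y). With the kickstand home and the cradle upright the foot bears on the base plate and the cradle comes no further forward.
- cup_mould: Bystander, to be left alone: small plaster mould with a rubber band, 96 mm across, 85 mm tall; origin at its underside.
- slip_jug: Bystander, to be left alone: white plastic jug, 84 mm across, 110 mm tall; origin at its underside.
- beaker: Bystander, to be left alone: bisque beaker, 72 mm across, 85 mm tall; origin at its underside.
- bisque_bowl: Bystander, to be left alone: bisque bowl, 124 mm across, 50 mm tall; origin at its underside.
- mop_brush: Bystander, to be left alone: brush lying flat; origin at its underside.
- mallet: Bystander, to be left alone: rubber mallet lying flat; origin at its underside.
- scraper: Bystander, to be left alone: spatula-like scraper lying flat; origin at its underside.
- soft_soap: Bystander, to be left alone: clear jar, 60 mm across, 150 mm tall; origin at its underside.

How it is judged:
By the outcome, as a careful person would: the job done as asked, in the order asked, and still so for the second after the job is handed in, while the arm keeps its last pose, push and grip.
It also fails if it takes over 64 s, if anything falls off the work surface, if the arm or the gripper's body presses on something with over 40 N, if the wrist force passes 120 N, or if a joint passes its speed limit or range.

## Working session

There is one attempt and no reset: what is moved stays moved. The work goes in short steps, Python scripts to look and compute and a tool call to move; the robot and the scene stay as the last step left them, time stands still between calls to the robot, and variables do not carry over. Pictures are saved under pics/ and viewed, at most 10 in all, crops included, and the job is handed in when it is done.

Besides the shell and the picture viewer there is one more tool, called after "Call:" by a JSON object that holds its "method" and its "body". arm_command: Moves the arm, as the interface text tells. Its arguments: {"type":"object","properties":{"series":{"type":"string"},"squeeze":{"type":"number"}},"required":["series"]}

```bash
ls; mkdir -p pics; python3 - <<'E'
from cell import telemetry,cams
import cv2,numpy as np
print(telemetry.get_obs())
for n in("scene","top"):
    cv2.imwrite(f"pics/{n}0.png",cams.read_camera(n)); c=cams.calibration(n); print(n,{k:np.round(v,4).tolist() for k,v in c.items()})
print(cams.calibration("wrist"))
E
```

```text
pics
{'time_s': 0.0, 'qpos': array([-74.88034417,  18.43832323,  -4.01604921,  83.17550068,
         1.29615007,  78.5421557 ,  -3.26033397]), 'joint_velocities': array([-0.05915743,  0.01491746, -0.06020856, -0.00573743, -0.06575727,
        0.04942535, -0.0650727 ]), 'effort': array([ 5.95239356e-06, -4.91291428e+01, -4.04381733e-01, -3.12527275e+01,
       -6.40174979e-02,  4.36315709e-02,  1.88420381e-04]), 'tool_pos': array([0.16059032, 0.62926393, 0.22146471]), 'tool_rot': array([-1.79889333e+02,  6.84464566e-03,  1.65690501e+02]), 'force': array([ 0.34031774, -0.39289883,  0.13889071]), 'wrist_torque': array([ 0.03157768, -0.00651341, -0.0505614 ]), 'grasp_force': 0.0, 'grip_width': 0.08733794413556846}
scene {'K': [[365.7897, 0.0, 253.3429], [0.0, 365.7897, 190.5225], [0.0, 0.0, 1.0]], 'dist': [-0.1151, 0.0, 0.0, 0.0, 0.0], 'origin': [1.3601, 0.3897, 1.0872], 'rotation': [-135.9527, -0.6197, 113.2878]}
top {'K': [[373.6501, 0.0, 251.4208], [0.0, 373.6501, 193.92], [0.0, 0.0, 1.0]], 'dist': [0.0357, 0.0, 0.0, 0.0, 0.0], 'origin': [0.3862, 0.0641, 1.427], 'rotation': [-171.9433, -0.2507, -89.2353]}
{'K': array([[311.80456374,   0.        , 252.38875348],
       [  0.        , 311.80456374, 192.88300966],
       [  0.        ,   0.        ,   1.        ]]), 'dist': array([-0.08264868,  0.        ,  0.        ,  0.        ,  0.        ]), 'hand_eye': array([[-3.08654261e-04, -9.64606915e-01, -2.63691873e-01,
         7.19284209e-02],
       [ 9.99999889e-01, -2.03663005e-04, -4.25494660e-04,
         6.57130233e-04],
       [ 3.56730812e-04, -2.63691975e-01,  9.64606871e-01,
        -1.62481356e-01],
       [ 0.00000000e+00,  0.00000000e+00,  0.00000000e+00,
         1.00000000e+00]])}
```

View pics/scene0.png

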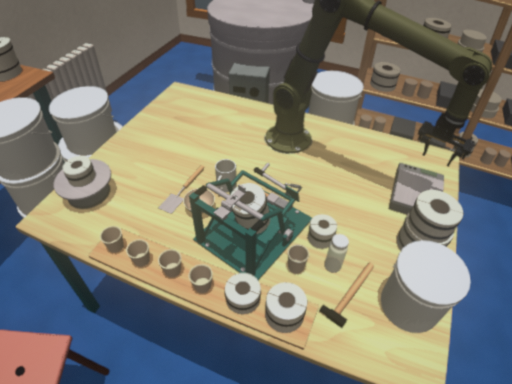

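View pics/top0.png

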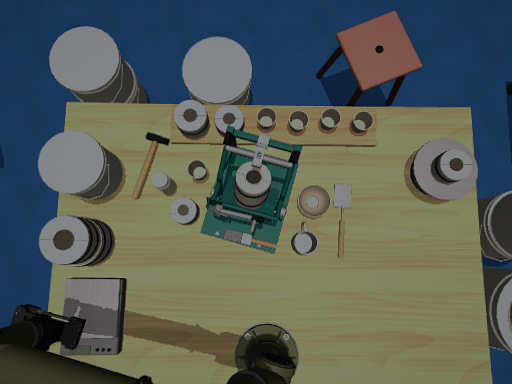

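The scene view shows the stand at about (250,215), with the bench things around it. In the top view the stand spans (200-300, 125-250), the bar and hasp are near (260,150), and the brush lies on the base plate's front at (250,240). I'll enlarge both.

```bash
python3 - <<'E'
import cv2,numpy as np
a=cv2.imread("pics/top0.png")[115:260,190:320]; b=cv2.imread("pics/scene0.png")[150:280,180:320]
a=cv2.resize(a,(390,435),interpolation=2);b=cv2.resize(b,(410,435*410//410*1),interpolation=2) if 0 else cv2.resize(b,(410,381),interpolation=2)
c=np.zeros((435,800,3),np.uint8);c[:,:390]=a;c[:381,390:]=b
cv2.imwrite("pics/crop.png",c)
t=cv2.imread("pics/top0.png");h=cv2.cvtColor(t,cv2.COLOR_BGR2HSV)
m=cv2.inRange(h,(78,90,25),(98,255,255));m[:,:190]=0;m[:,320:]=0;m[:115]=0;m[260:]=0
n,l,s,_=cv2.connectedComponentsWithStats(m);print(s[s[:,4]>30])
p=cv2.findNonZero(m);hull=cv2.convexHull(p);print(cv2.approxPolyDP(hull,3,True).reshape(-1,2).tolist())
E
```

```text
[[     0      0    512    384 192158]
 [   226    126     33     16    204]
 [   269    140     33     13    205]
 [   201    145     97     99   3946]
 [   250    243     25     10     81]]
[[301, 145], [274, 252], [201, 232], [228, 126]]
```

View pics/crop.png

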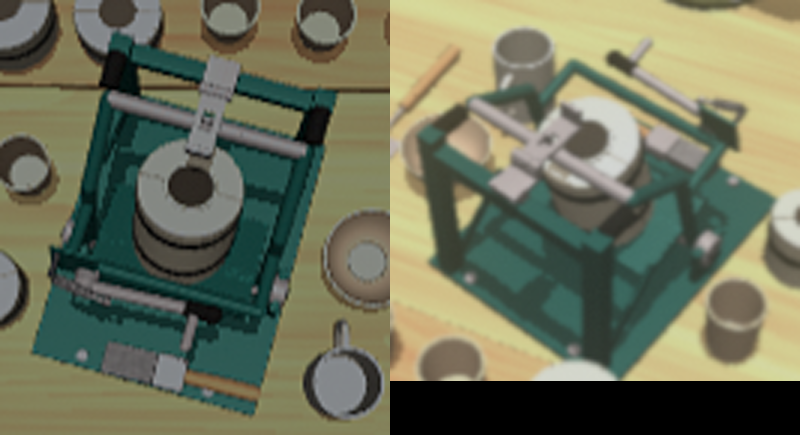

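```bash
cat > h.py <<'E'
import cv2,numpy as np
from scipy.spatial.transform import Rotation as R
from scipy.optimize import least_squares
from cell import telemetry,cams
def cam(n,obs=None):
    c=cams.calibration(n)
    if n=="wrist":
        T=np.eye(4);T[:3,:3]=R.from_euler("xyz",obs["tool_rot"],degrees=True).as_matrix();T[:3,3]=obs["tool_pos"]
        T=T@c["hand_eye"];return c["K"],c["dist"],T[:3,3],T[:3,:3]
    r=np.array(c["rotation"])
    return c["K"],c["dist"],np.array(c["origin"]),(R.from_euler("xyz",r,degrees=True).as_matrix() if r.size==3 else r)
def proj(P,c):
    K,d,o,M=c;q=(np.atleast_2d(P)-o)@M
    return cv2.projectPoints(q.reshape(-1,1,3),np.zeros(3),np.zeros(3),K,d)[0].reshape(-1,2)
def ray(uv,z,c):
    K,d,o,M=c;n=cv2.undistortPoints(np.array(uv,float).reshape(-1,1,2),K,d).reshape(-1,2)
    v=np.c_[n,np.ones(len(n))]@M.T;return o+v*((z-o[2])/v[:,2])[:,None]
def stand(p,Q):
    return np.atleast_2d(Q)@R.from_euler("z",p[2]).as_matrix().T+[p[0],p[1],0]
def crad(Q,t=.26):
    return np.atleast_2d(Q)@R.from_euler("y",t).as_matrix().T+[0,0,.05]
E
python3 - <<'E'
from h import *
T,S=cam("top"),cam("scene")
print("front corners",ray([[201,232],[274,252]],.01,T).round(4).tolist())
print("bar top",ray([[226,147.7],[291.7,165.7]],.248,T).round(4).tolist())
print("bar scene",ray([[207.3,184.8],[261.9,216.6]],.248,S).round(4).tolist())
bar=np.array([[.13,.11,.248],[.13,-.11,.248]])
def f(p): 
    W=stand(p,bar);return np.r_[(proj(W,T)-[[226,147.7],[291.7,165.7]]).ravel(),(proj(W,S)-[[261.9,216.6],[207.3,184.8]]).ravel()]
r=least_squares(f,[.5,0,-.27]);p=r.x;print(p,r.fun.round(1))
peg=crad([-.128,-.0417,.1329]);print("peg",stand(p,peg),proj(stand(p,peg),T),"tab",stand(p,[.093,0,.275]))
print("corners in stand",(ray([[201,232],[274,252]],.01,T)-[p[0],p[1],0])@R.from_euler("z",p[2]).as_matrix())
E
```

```text
front corners [[0.4392, 0.2487, 0.01], [0.3684, -0.0269, 0.01]]
bar top [[0.7032, 0.1455, 0.248], [0.6467, -0.0673, 0.248]]
bar scene [[0.6476, -0.0695, 0.248], [0.7001, 0.1434, 0.248]]
[ 0.54869422  0.07041595 -0.25156687] [ 0.3  0.4  0.4 -0.1  0.1  0.6  0.3  0. ]
peg [[0.45160041 0.05231497 0.21133954]] [[253.67665959 226.52099561]] tab [[0.63876691 0.04726623 0.275     ]]
corners in stand [[-0.15039755  0.14539626  0.01      ]
 [-0.15042115 -0.13916154  0.01      ]]
```

The stand is at (0.549, 0.070), yaw -14.4°, and the points agree to under 1 px. The predicted peg projects at (253.7, 226.5), and I see it at (253, 225). The tool's current yaw already lines up with the stand: tool x is stand -x, tool y is stand y.

Call:
{"method": "arm_command", "body": {"series": "-30 -22 -14 0 0;-30 -22 -14 0 0;-30 -22 -14 0 0;-30 -22 -14 0 0;-30 -22 -14 0 0;-30 -22 -14 0 0;-30 -22 -14 0 0;-30 -22 -14 0 0;-30 -22 -14 0 0;-30 -22 -14 0 0;-30 -22 0 0 0;-30 -22 0 0 0;-30 -22 0 0 0;-30 -22 0 0 0;-30 -22 0 0 0;-30 -22 0 0 0;-30 -22 0 0 0;-30 -22 0 0 0;-25 -18 0 0 0;-13 -9 0 0 0"}}

```text
time_s: 1.77
tool_pos: [0.6178, 0.0721, 0.3618]
tool_rot: [-179.8, 0.0, 165.4]
force: [-0.1, -0.1, 0.1]
grip_width: 0.087
grasp_force: 0.0
```

```bash
cat >> h.py <<'E'
P0=[.54869,.07042,-.25157]
def instand(W,p=P0): return (np.atleast_2d(W)-[p[0],p[1],0])@R.from_euler("z",p[2]).as_matrix()
E
python3 - <<'E'
from h import *
o=telemetry.get_obs();im=cams.read_camera("wrist");cv2.imwrite("pics/w1.png",im)
print(o["time_s"],o["tool_pos"],o["tool_rot"],o["qpos"].round(1),instand(o["tool_pos"])*1000)
C=cam("wrist",o)
print(proj(stand(P0,[[.093,0,.275],[.13,.11,.248],[.13,-.11,.248],[.165,0,.262]]),C))
E
```

```text
1.7667 [0.61778122 0.07205602 0.36175894] [-1.79835198e+02  2.99745170e-02  1.65364575e+02] [-31.1  14.2  27.9  74.5  -6.4  92.9  71.1] [[ 66.50918107  18.78304381 361.75893959]]
[[230.22279746 227.03975079]
 [345.68902431 251.59233959]
 [122.19145441 251.67887735]
 [233.07148888 291.65390501]]
```

View pics/w1.png

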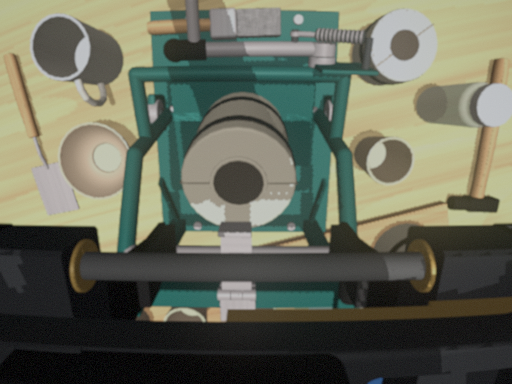

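The wrist view shows the tab at about (236, 228) and the bar along row 251, where predicted; the hasp is about 3-5 mm towards +y of my estimate. The kickstand's spring and pivot are at (325, 50) and the peg is near (193, 10).

Call:
{"method": "arm_command", "body": {"series": "-13 -8 10 0 0;-13 -8 15 0 0;0 0 20 0 60;0 0 20 0 60;0 0 15 0 60;0 0 10 0 60;0 0 7 0 60;0 0 0 0 60;0 0 0 0 60", "squeeze": 15}}

```text
time_s: 2.57
tool_pos: [0.6375, 0.0553, 0.2659]
tool_rot: [180.0, 0.0, 165.7]
force: [-0.3, 0.1, 0.4]
grip_width: 0.067
grasp_force: 0.0
```

```bash
python3 - <<'E'
from h import *
o=telemetry.get_obs();im=cams.read_camera("wrist");cv2.imwrite("pics/w2.png",im)
print(instand(o["tool_pos"])*1000,o["tool_rot"],o["qpos"].round(1))
C=cam("wrist",o)
print(proj(stand(P0,[[.093,0,.275],[.093,.014,.288],[.093,-.014,.288],[.165,0,.262]]),C))
E
```

```text
[[ 89.7911524    7.50268928 265.92732183]] [1.79988122e+02 1.45586561e-02 1.65699621e+02] [-29.2  17.1  27.9  81.9  -8.   82.9  74.3]
[[237.40737255 252.1872981 ]
 [264.20592986 263.80282488]
 [208.28804011 263.60426118]
 [239.81045695 343.14079103]]
```

View pics/w2.png

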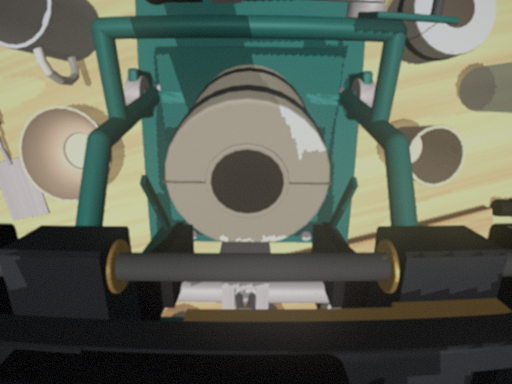

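The tab is at about (246, 248), between the open fingers and 3 mm off centre. I'll centre on it and close.

Call:
{"method": "arm_command", "body": {"series": "-2 -3 0 0 150;0 0 0 0 200;0 0 0 0 230;0 0 0 0 255;0 0 0 0 255;0 0 0 0 255;0 0 0 0 255;0 0 0 0 255", "squeeze": 15}}

```text
time_s: 3.28
tool_pos: [0.6384, 0.0509, 0.2656]
tool_rot: [-179.9, -0.0, 165.7]
force: [-1.0, -2.5, 0.1]
grip_width: 0.0277
grasp_force: 15.0
```

Call:
{"method": "arm_command", "body": {"series": "-1.5 0 -7 0 255;-2.5 0 -7 0 255;-3 0 -6.6 0 255;-3.7 0 -6.3 0 255;-4.3 0 -5.9 0 255;-4.8 0 -5.5 0 255;-5.4 0 -4.9 0 255;-5.8 0 -4.4 0 255;-6.2 0 -3.8 0 255;-6.6 0 -3.1 0 255"}}

```text
time_s: 4.12
tool_pos: [0.6812, 0.0397, 0.321]
tool_rot: [-179.9, -0.0, 165.6]
force: [-3.1, -5.1, 0.4]
grip_width: 0.0278
grasp_force: 15.0
```

Call:
{"method": "arm_command", "body": {"series": "-6.9 0 -2.5 0 255;-7 0 -1.7 0 255;-7.2 0 -1 0 255;-7.3 0 -0.3 0 255;-7.3 0 0.5 0 255;-7.2 0 1.1 0 255;-7 0 1.9 0 255;-6.9 0 2.5 0 255;-6.6 0 3.3 0 255;0 0 0 0 255;0 0 0 0 255"}}

```text
time_s: 5.03
tool_pos: [0.7441, 0.0229, 0.3178]
tool_rot: [-179.9, 0.2, 165.6]
force: [-0.8, -5.7, 1.9]
grip_width: 0.0276
grasp_force: 15.0
```

```bash
python3 - <<'E'
from h import *
o=telemetry.get_obs();print(instand(o["tool_pos"])*1000,o["force"],o["qpos"].round(1))
a=cams.read_camera("scene")[150:280,180:320];cv2.imwrite("pics/s2.png",cv2.resize(a,(700,650)[:2] if 0 else (640,594),interpolation=2))
E
```

```text
[[201.12529974   2.61261613 317.78673517]] [-0.82192384 -5.71592135  1.92297079] [-20.1  31.2  28.5  58.1 -14.2  93.6  79.4]
```

View pics/s2.png

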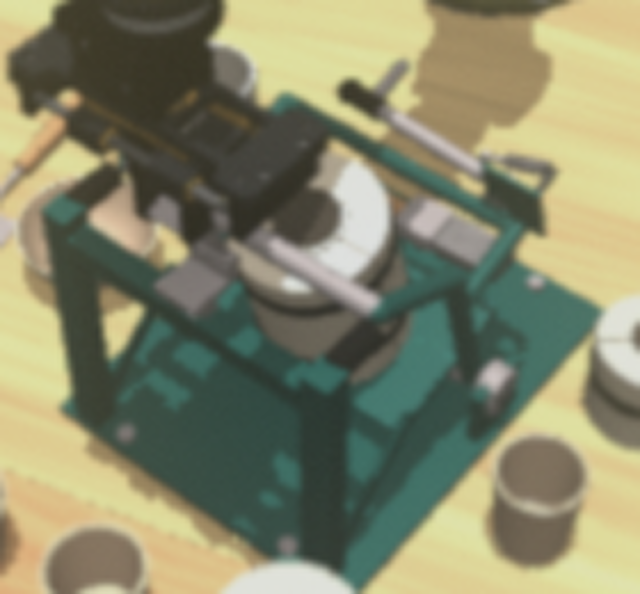

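The fingers hold the tab past vertical, behind the hinge at stand x of about 201 (about 1.9 rad). I'll release and rise.

Call:
{"method": "arm_command", "body": {"series": "-3 0 1 0 255;0 0 0 0 150;0 0 0 0 60;0 0 0 0 60;0 0 0 0 60;0 0 0 0 60;0 0 -20 0 60;0 0 -30 0 60;0 0 -30 0 60;35 0 -10 0 60;35 0 0 0 60;35 0 0 0 60;35 0 0 0 60;35 0 0 0 60;35 0 0 0 60;35 0 0 0 60;35 0 0 0 60"}}

```text
time_s: 6.5
tool_pos: [0.4722, 0.0946, 0.4055]
tool_rot: [179.9, 0.0, 165.8]
force: [-0.0, 1.2, 0.3]
grip_width: 0.067
grasp_force: 0.0
```

```bash
python3 - <<'E'
from h import *
o=telemetry.get_obs();print(o["time_s"],instand(o["tool_pos"])*1000,o["force"],o["qpos"].round(1))
C=cam("wrist",o);cv2.imwrite("pics/w3.png",cams.read_camera("wrist"))
print(proj(stand(P0,crad([[-.128,-.0417,.1329],[-.149,-.0417,.1329],[-.1,.085,.115]])),C))
a=cams.read_camera("scene")[150:280,180:320];cv2.imwrite("pics/s3.png",cv2.resize(a,(640,594),interpolation=2))
w=cv2.imread("pics/w3.png");s=cv2.imread("pics/s3.png")
c=np.zeros((384,800,3),np.uint8);c[:,:512]=w;c[:267,512:]=cv2.resize(s,(288,267));cv2.imwrite("pics/c3.png",c)
E
```

```text
6.5 [[-80.10698581   4.35176347 405.48095222]] [-0.04027993  1.18338142  0.27963705] [-39.6  -4.9  23.3  87.9   1.9  96.5  59.6]
[[211.99793196 163.57268304]
 [210.88007188 146.600998  ]
 [315.96080642 178.18259131]]
```

View pics/c3.png

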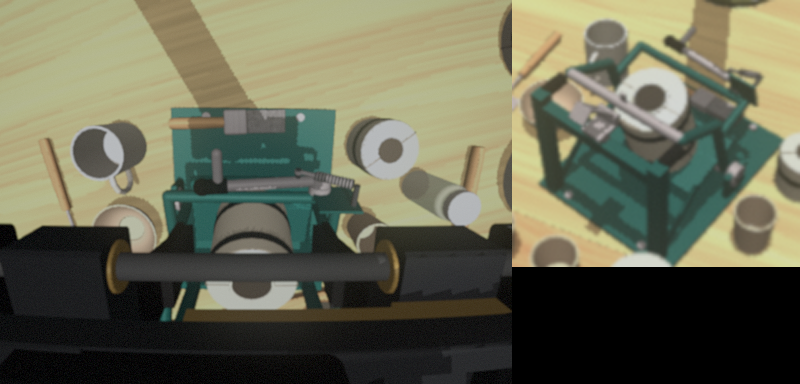

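The hasp lies open to the rear. The folded kickstand is intact, with its peg at column 217, rows 150-178, within 5 mm of prediction (towards +y). I'll close the fingers and go above the peg.

Call:
{"method": "arm_command", "body": {"series": "6 -15 20 0 255;6 -15 30 0 255;6 -14 35 0 255;0 0 35 0 255;0 0 30 0 255;0 0 10 0 255;0 0 0 0 255;0 0 0 0 255"}}

```text
time_s: 7.27
tool_pos: [0.4466, 0.0557, 0.2463]
tool_rot: [180.0, 0.0, 165.7]
force: [0.6, -0.5, 0.4]
grip_width: 0.0212
grasp_force: 0.0
```

```bash
python3 - <<'E'
from h import *
o=telemetry.get_obs();print(o["time_s"],instand(o["tool_pos"])*1000,o["force"],o["qpos"].round(1),o["grip_width"])
E
```

```text
7.2667 [[-95.24092858 -39.63194323 246.32353313]] [ 0.55578806 -0.47346898  0.4105246 ] [-37.7  -8.5  24.7 108.6   3.6  79.1  61.8] 0.021218797780913293
```

Call:
{"method": "arm_command", "body": {"series": "2 0 12 0 255;2 0 9 0 255;0 0 8 0 255;2 0 8 0 255;2 -0.5 8 0 255;2 -0.5 8 0 255;2 1 8 0 255;2 1 8 0 255;2 2 8 0 255"}}

```text
time_s: 8.02
tool_pos: [0.4309, 0.0625, 0.1675]
tool_rot: [180.0, 0.0, 165.7]
force: [-0.3, 1.0, 2.6]
grip_width: 0.0006
grasp_force: 1.0
```

Call:
{"method": "arm_command", "body": {"series": "2 2.5 8 0 255;2 3 8 0 255;2 3.5 7 0 255;2 4 7 0 255;2 4.6 7 0 255;1.6 5 7 0 255;1.6 5.5 6.5 0 255;1.6 6 6 0 255;1.5 6 5.5 0 255;1.3 7 5 0 255;1.3 7 4.7 0 255;1.2 7 4.3 0 255;0 0 0 0 255;0 0 0 0 255"}}

```text
time_s: 9.18
tool_pos: [0.4266, 0.1269, 0.0921]
tool_rot: [-180.0, -0.0, 165.7]
force: [0.1, -0.9, -0.6]
grip_width: 0.0005
grasp_force: 0.0
```

```bash
python3 - <<'E'
from h import *
o=telemetry.get_obs();print(o["time_s"],instand(o["tool_pos"])*1000,o["force"],o["qpos"].round(1))
a=cams.read_camera("scene")[150:280,180:320];cv2.imwrite("pics/s4.png",a)
t=cams.read_camera("top")[115:260,190:320];w=cams.read_camera("wrist")
c=np.zeros((600,800,3),np.uint8);c[:300,:323]=cv2.resize(a,(323,300));c[300:,:269]=cv2.resize(t,(269,300));c[200:,330:]=cv2.resize(w,(470,400));cv2.imwrite("pics/c4.png",c)
E
```

```text
9.1833 [[-132.30082693   24.27808061   92.05455438]] [ 0.14670283 -0.85466414 -0.60766994] [-41.3  -0.7  21.3 120.7   0.3  60.   55.6]
```

View pics/c4.png

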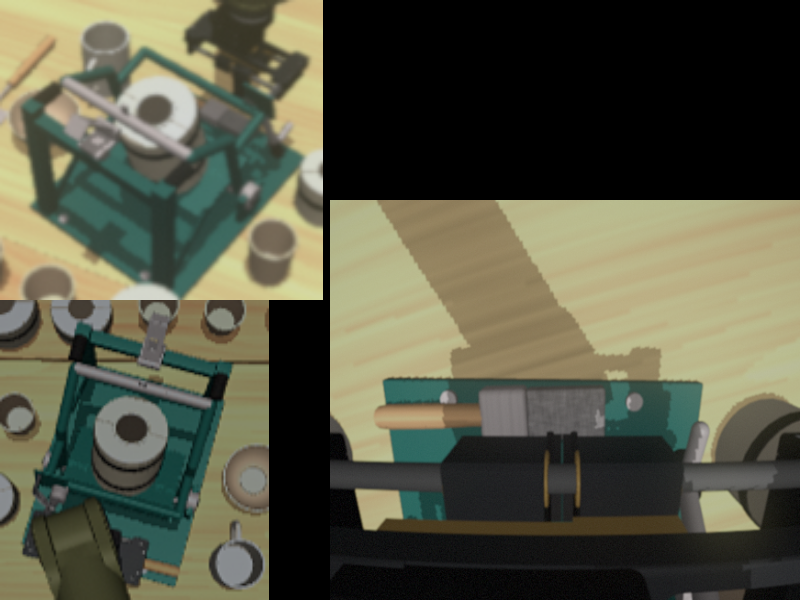

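The leg has snapped across: the peg's tip is at about (400, 221) in the wrist frame, and there is no force on the tool. I'll check that against the fully-home prediction while backing off upward.

```bash
python3 - <<'E'
from h import *
o=telemetry.get_obs();C=cam("wrist",o)
for th in(1.7,1.8,1.92):
    a=.14-th;print(th,proj(stand(P0,crad([[-.149,.085-.128*np.cos(a),.115+.128*np.sin(a)],[-.107,.085-.128*np.cos(a),.115+.128*np.sin(a)]])),C).round(1).tolist())
E
```

```text
1.7 [[349.9, 204.7], [339.8, 257.1]]
1.8 [[370.8, 205.2], [358.6, 257.4]]
1.92 [[396.3, 207.1], [381.5, 259.4]]
```

Call:
{"method": "arm_command", "body": {"series": "8 0 -10 0 255;5 0 -35 0 255;0 0 -40 0 200;0 0 -40 0.12 150;0 0 -40 0.12 138;0 0 -40 0.12 138;0 0 -40 0.12 138;0 0 -30 0.12 138;0 0 -15 0.12 138;0 0 0 0.12 138;0 0 0 0.12 138;0 0 0 0.12 138;0 0 0 0.12 138;0 0 0 0.12 138;0 0 0 0.12 138;0 0 0 0.12 138;0 0 0 0.01 138;0 0 0 0 138"}}

```text
time_s: 10.83
tool_pos: [0.4141, 0.1293, 0.3825]
tool_rot: [180.0, -0.0, 75.8]
force: [0.1, 0.1, -0.4]
grip_width: 0.0399
grasp_force: 0.0
```

```bash
python3 - <<'E'
from h import *
o=telemetry.get_obs();print(o["time_s"],instand(o["tool_pos"])*1000,o["tool_rot"],o["force"],o["qpos"].round(1),o["grip_width"])
E
```

```text
10.8333 [[-145.02203696   23.53989236  382.50772855]] [ 1.79978497e+02 -2.34287820e-02  7.58372894e+01] [ 0.06587921  0.0846556  -0.43241655] [-34.1 -10.4  11.2  95.5   2.   94.7 -37.1] 0.03991541277592306
```

The kickstand is fully home: the peg tip is at column 400, and 396 is predicted for 1.92 rad. Next I'll grip the bar at y of about +66.

Call:
{"method": "arm_command", "body": {"series": "5 20 0 0 138;5 35 0 0 138;5 35 0 0 138;5 35 0 0 138;5 35 0 0 138;5 35 0 0 138;5 35 0 0 138;5 30 0 0 138;2 15 0 0 138;0 0 25 0 138;0 0 25 0 138;0 0 20 0 138;0 0 0 0 138;0 0 0 0 138"}}

```text
time_s: 12.0
tool_pos: [0.6904, 0.1028, 0.3113]
tool_rot: [-179.9, 0.1, 75.9]
force: [-0.2, -0.5, 1.2]
grip_width: 0.0398
grasp_force: 0.0
```

```bash
python3 - <<'E'
from h import *
o=telemetry.get_obs();print(o["time_s"],instand(o["tool_pos"])*1000,o["force"],o["qpos"].round(1),o["grip_width"])
C=cam("wrist",o);cv2.imwrite("pics/w5.png",cams.read_camera("wrist"))
print(proj(stand(P0,[[.13,.11,.248],[.13,.06,.257],[.165,0,.262]]),C))
E
```

```text
12.0 [[129.1472629   66.64205273 311.32472109]] [-0.15287661 -0.45447069  1.24363128] [-24.1  23.9  20.   67.2  -8.   90.3 -19.8] 0.03979708832903842
[[253.95446763 149.5174176 ]
 [253.60919779 218.88452314]
 [297.99184471 293.39930321]]
```

View pics/w5.png

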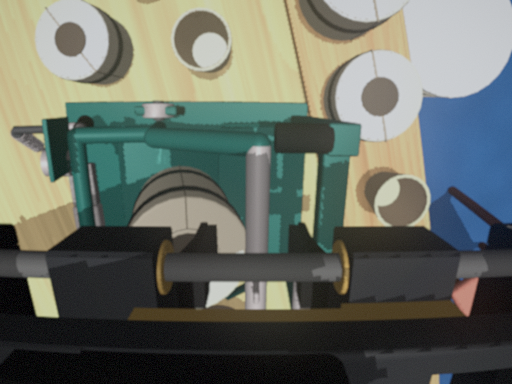

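The bar (column 258) sits between the fingers, and the rear tube (columns 318-348) is clear of the rear finger. I'll descend and grip.

Call:
{"method": "arm_command", "body": {"series": "0 2 20 0 138;0 0 20 0 138;0 0 15 0 138;0 0 15 0 138;0 0 12 0 138;0 0 0 0 138;0 0 0 0 180;0 0 0 0 220;0 0 0 0 255;0 0 0 0 255;0 0 0 0 255;0 0 0 0 255", "squeeze": 30}}

```text
time_s: 13.05
tool_pos: [0.6937, 0.1022, 0.2315]
tool_rot: [179.9, -0.1, 75.7]
force: [1.4, -0.0, 2.5]
grip_width: 0.0168
grasp_force: 30.0
```

```bash
python3 - <<'E'
from h import *
o=telemetry.get_obs();print(o["time_s"],instand(o["tool_pos"])*1000,o["force"],o["qpos"].round(1),o["grip_width"],o["grasp_force"])
E
```

```text
13.05 [[132.57213988  66.84639171 231.45461017]] [ 1.41327912 -0.03533039  2.48578954] [-24.3  24.9  19.5  74.9  -8.2  81.4 -19.5] 0.016826219196559834 29.993501901626587
```

Call:
{"method": "arm_command", "body": {"series": "0 -3.3 -2.1 0 255;0 -3.3 -2 0 255;0 -3.3 -2 0 255;0 -3.3 -1.9 0 255;0 -3.4 -1.8 0 255;0 -3.4 -1.8 0 255;0 -3.4 -1.8 0 255;0 -3.4 -1.7 0 255;0 -3.5 -1.6 0 255;0 -3.5 -1.6 0 255;0 -3.5 -1.5 0 255;0 -3.5 -1.5 0 255;0 0 0 0 255"}}

```text
time_s: 14.13
tool_pos: [0.6552, 0.1125, 0.254]
tool_rot: [179.6, -0.2, 75.7]
force: [4.4, -0.8, 4.5]
grip_width: 0.0168
grasp_force: 30.0
```

```bash
python3 - <<'E'
from h import *
o=telemetry.get_obs();print(o["time_s"],instand(o["tool_pos"])*1000,instand(o["force"]+[P0[0],P0[1],0]),o["grip_width"],o["grasp_force"])
E
```

```text
14.1333 [[ 92.73485567  67.2627987  253.98724838]] [[4.50522921 0.32297619 4.45346839]] 0.016816129484403974 30.011330544948578
```

Call:
{"method": "arm_command", "body": {"series": "0 -3 -1.3 0 255;0 -3 -1.3 0 255;0 -3 -1.2 0 255;0 -2.5 -1 0 255;0 -2 -0.7 0 255;0 0 0 0 255;0 0 0 0 255"}}

```text
time_s: 14.72
tool_pos: [0.6419, 0.1161, 0.2589]
tool_rot: [179.7, -0.1, 75.7]
force: [4.4, 1.4, 6.5]
grip_width: 0.0167
grasp_force: 30.0
```

```bash
cat > st.py <<'E'
from h import *
o=telemetry.get_obs();print(o["time_s"],instand(o["tool_pos"])*1000,instand(o["force"]+[P0[0],P0[1],0]),o["grip_width"],o["grasp_force"])
E
python3 st.py
```

```text
14.7167 [[ 78.86867001  67.41499345 258.94323047]] [[3.90381882 2.43788523 6.48634752]] 0.016742072531752014 29.989508986473083
```

Call:
{"method": "arm_command", "body": {"series": "0 -1 -0.4 0 255;0 -1 -0.4 0 255;0 0 0 0 255"}}

```text
time_s: 14.97
tool_pos: [0.6398, 0.1166, 0.2596]
tool_rot: [179.8, -0.1, 75.8]
force: [4.9, 0.6, 6.1]
grip_width: 0.0176
grasp_force: 30.0
```

```bash
python3 st.py
```

```text
14.9667 [[ 76.75487978  67.4381827  259.56440035]] [[4.61886245 1.76471042 6.06969618]] 0.017629251566235824 29.99078392982483
```

Call:
{"method": "arm_command", "body": {"series": "0 -1 -0.4 0 255;0 -1 -0.4 0 255;0 0 0 0 255"}}

```text
time_s: 15.22
tool_pos: [0.6389, 0.1169, 0.2599]
tool_rot: [179.6, -0.1, 75.7]
force: [8.3, 0.7, 2.4]
grip_width: 0.0169
grasp_force: 30.0
```

```bash
python3 st.py
```

```text
15.2167 [[ 75.85242483  67.4414587  259.91320579]] [[7.90233229 2.71853518 2.42892571]] 0.01690219361971685 29.988373517990112
```

The foot is taking load. I'll press a little further for firm bearing.

Call:
{"method": "arm_command", "body": {"series": "0 -1 -0.3 0 255;0 -1 -0.3 0 255;0 0 0 0 255;0 0 0 0 255", "squeeze": 40}}

```text
time_s: 15.55
tool_pos: [0.6384, 0.117, 0.2601]
tool_rot: [179.5, -0.2, 75.7]
force: [13.4, 0.8, -0.0]
grip_width: 0.0174
grasp_force: 40.0
```

```bash
python3 st.py
```

```text
15.55 [[ 75.32034973  67.40366541 260.12702575]] [[12.75119315  4.12455818 -0.03448841]] 0.017393509308941225 39.983734488487244
```

Call:
{"method": "arm_command", "body": {"series": "0 -1 -0.2 0 255;0 -1 -0.2 0 255;0 0 0 0 255;0 0 0 0 255;0 0 0 0 255;0 0 0 0 255"}}

```text
time_s: 16.05
tool_pos: [0.638, 0.1171, 0.2603]
tool_rot: [179.3, -0.2, 75.7]
force: [17.1, 1.0, -1.6]
grip_width: 0.0166
grasp_force: 40.0
```

```bash
python3 st.py; python3 - <<'E'
from h import *
s=cams.read_camera("scene")[140:290,170:330];t=cams.read_camera("top")[115:260,190:320]
c=np.zeros((450,800,3),np.uint8);c[:375,:400]=cv2.resize(s,(400,375));c[:446,400:]=cv2.resize(t,(400,446));cv2.imwrite("pics/c6.png",c)
E
```

```text
16.05 [[ 74.84226572  67.40039277 260.3149113 ]] [[16.32410711  5.22269917 -1.63635965]] 0.016621603493702942 39.98067498207092
```

View pics/c6.png

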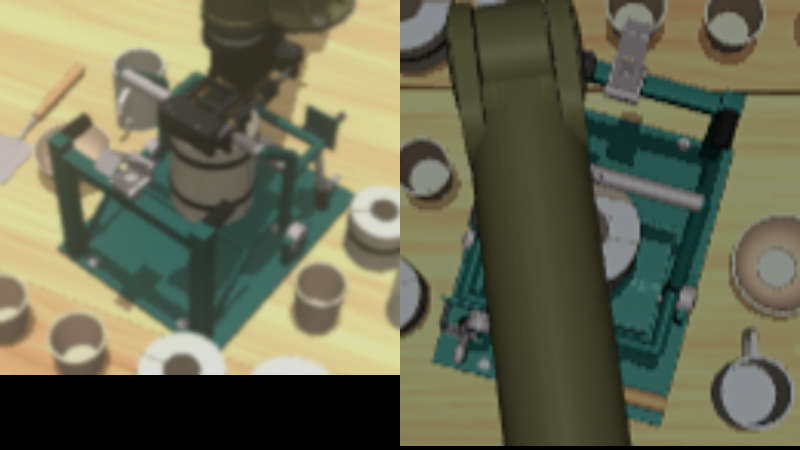

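The cradle stands upright with the hasp open, and the kickstand's foot is on the plate (scene crop, about (322, 200)). The pull against the stop is about 16 N, and the bystanders look unmoved. I'll hand in.

```bash
python3 -c "
from cell import env;print(env.sign_off())"
```

```text
the job is handed in; nothing more can be done
None
```

I handed the job in at about 16 s: the hasp is off, the kickstand is fully home, and the gripper holds the cradle upright by the bar with about 16 N pressing the foot onto the base plate. No verdict came back.

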